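Zero the burrs of a coffee grinder and hold the setting

TASK

The coffee grinder on the worktop has just been cleaned and its burrs need zeroing: first press the red pulse button on its top right down and let it come back up, to clear the last grounds, and do not press it again once you turn the dial. Then turn the black adjuster dial clockwise (seen from above) until it stops, with the burrs touching, and from that stop back it off a quarter turn anticlockwise. Finish with the gripper still holding the dial by its thumb-bar, steady at that setting, so that the lock screw can be done up; leave the hopper, jar and mug around the grinder where they stand.

Things in the scene. Friction and masses are not known exactly. Their poses are not given: they have to be found in the camera images.
- grinder: White home coffee grinder, hopper off, fixed: 180 mm deep (x), 120 wide (y), flat aluminium top plate 235 mm above the worktop. Origin at the centre of its underside, z up; its front (spout, fork) faces its own -x, roughly to the robot. On the plate, besides dial and button: black hopper throat 69 mm across, 8 high, at x +42; brass lock screw 13 mm across, 6 high, at x +3, y +47.
- pulse_button (a joint): Travel of the pulse button in m: 0 = up at rest, 0.006 = pressed right down to its stop. A spring lifts it again: about 2 N starts it moving, about 5.5 N brings it right down.
- button_top (a point): Centre of the top of the red round pulse button (23 mm across; grinder frame x -64, y -41 mm). At rest it stands 11 mm above the top plate, 246 mm above the worktop, in a flat black bezel 31 mm across and 3 mm high. Pressed straight down by 6 mm.
- dial (a joint): Angle of the adjuster dial in rad: 0 = burrs touching, a hard stop for clockwise turning; grows as it is turned anticlockwise seen from above (coarser), up to a stop at 4.4. Starts between 1.7 and 3.0. It has 0.07 N m of friction and stays where it is left; it does not rise or sink as it turns. A quarter turn is 1.57.
- thumb_bar: Upright black thumb-bar across the dial, to grip and turn it by: 42 mm long (own x), 12 thick (own y), from 14 to 42 mm above the top plate, on a knurled skirt 48 mm across, 14 high. Origin on the dial's axis at plate height (grinder x -42, y +15 mm); turns with the dial. White pointer line at its -x end; at dial 0 its axes are the grinder's, the pointer at the long red mark in front.
- dial_grip (a point): Point on the dial's axis inside the thumb-bar, 36 mm above the top plate (271 mm above the worktop), 6 mm below the bar's top: the height for the middle of the finger pads. Axes as the thumb-bar: they turn with the dial (yaw = grinder's yaw + dial angle). Nothing else on the plate is higher than 11 mm.
- hopper: The grinder's clear plastic hopper, standing upside down on its black lid on the worktop near the grinder: 112 mm across, 140 mm high. Origin at the centre of its underside. To be left alone.
- sauce_jar: Red sauce jar with brass-coloured lid, 72 mm across, 115 mm high, standing. Origin at the centre of its underside. To be left alone.
- coffee_cup: Blue mug, 72 mm across without its handle, 68 mm high. Origin at the centre of its underside. To be left alone.

How it is judged:
By the outcome, as a careful person would: the job done as asked, in the order asked, and still so for the second after the job is handed in, while the arm keeps its last pose, push and grip.
It also fails if it takes over 72 s, if anything falls off the work surface, if the arm or the gripper's body presses on something with over 40 N, if the wrist force passes 120 N, or if a joint passes its speed limit or range.

ROBOT

A 6-joint arm with a two-finger parallel gripper is mounted at the origin on the work surface. World frame = base frame: x ahead of the robot, y to its left, z up, the work surface at z = 0. Lengths are in mm, angles in degrees, forces in N, time in s.
With the tool pointing down it reaches from about 350 to 850 mm from the base axis. Payload 8.1 kg.
Tool frame: the origin (TCP) lies at the centre of the arm's flange, where the gripper is bolted on; the fingertips stand 173 mm ahead of it and the grasp point (between the pads) lies 155 mm ahead of it; z points along the fingers, y is the line along which they close (so a half turn about z gives the same grasp; the last joint's range is limited). The gripper opens to 85 mm and grips with 20 to 120 N. Pads are 22 mm wide; open, the fingers measure 114 mm over their backs; the gripper's body (76 mm by 85 mm) begins 54 mm behind the grasp point. The pads swing forward as they close: fully open they stand 13 mm farther back than shut.
Start: joints at [71.368, 7.471, 85.268, -0, 87.261, -4.893], TCP at [142.483, 582.843, 404.692] pointing down, gripper open.
Joint ranges: [-169.43, 169.43], [-51.17, 129.36], [1.28, 143.12], [-76.62, 256.62], [0, 156.53], [-152.29, 152.29]. Speed limits (degrees/s): [136.94, 136.94, 159.86, 180, 180, 180].

INTERFACE

Orientations are given as [roll, pitch, yaw] about the fixed x, y, z axes, in that order (R = Rz(yaw) Ry(pitch) Rx(roll)).
In Python, from bench import * gives the robot as it stands.
- The arm moves only by the shell command python3 -m jog 'ROWS' [FORCE]. ROWS is text: rows parted by semicolons, each of 7 numbers parted by spaces: the shift along the tool's x, y, z scaled (see below), then the turn, a rotation vector about the tool's x, y, z scaled (see below), then the closure, from -1 (fully open) to 1 (shut). In form: tx ty tz wx wy wz hand; .... A call has 1 to 5 rows; each row shifts and turns the commanded pose from where the row before left it, along the tool's axes as they then stand; what a row does not reach is not made up. The controller multiplies each number of a shift by 0.1 m and each number of a turn by 60 degrees. A row lasts 1/8 s, in which the tool goes at most 62.5 mm and 10.7 degrees, less where a joint would pass 70% of its speed; a pose out of reach is approached as far as the arm can. A call with a number of a shift or a turn outside -1 to 1 is refused whole. A call with a gripper value outside its range is refused whole. The fingers move at their own pace and stop on an object; FORCE is the grip in N (left out, the last holds). Time passes only in rows, so rows that do not move let the fingers close. It gives the time, the measured TCP pose, the force, the opening and the grip force at its end, in the units of the state.
- sense(): the state, without advancing time (a new reading comes with each control period).
- snapshot(name): name is "scene" or "top" or "wrist"; returns a dict with "img" (420x560x3 uint8, red, green, blue), "fx", "fy", "cx", "cy" (pixels), "extrinsics" (4x4, takes a point from camera to world coordinates). Camera axes: x right, y down, z forward; pixel columns grow to the right and rows downward; lengths in mm; the calibration is good to about 2 mm. A picture is of the moment at which its call begins. There is no depth.
- hand_in(): hands the job in; it is judged then, once.
The state is a dict: "time": time; "joint_pos": joint angles; "qd": joint speeds; "joint_efforts": joint torques, N m; "tool_pos": TCP position; "tcp_rot": TCP orientation; "ft_force": force on the tool from outside, world axes, zero at the start; "wrist_torque": the same for the moment, N m; "finger_gap": finger opening in mm; "grip_force": force on a finger pad.
Only numpy, scipy, OpenCV 4.12 (cv2) and the standard library are available. Lean on these libraries where they do the work, as an engineer would, in place of code of your own. Each camera call takes 0.05 s, during which the arm holds its last target. There are 200 camera calls.

## Working session

There is one attempt and no reset: what is moved stays moved. The work goes in short steps, Python scripts to look and compute and a shell command to move; the robot and the scene stay as the last step left them, time stands still between calls to the robot, and variables do not carry over. Pictures are saved under pics/ and viewed, at most 10 in all, crops included, and the job is handed in when it is done.

```bash
mkdir -p pics; ls; python3 - <<'E'
from bench import *
import cv2
s=sense();print(s)
for n in("scene","top","wrist"):
    d=snapshot(n);cv2.imwrite(f"pics/{n}0.png",d["img"][:,:,::-1]);print(n,d["fx"],d["cx"],d["cy"],d["extrinsics"])
E
```

```text
pics
{'time': 0.0, 'joint_pos': array([ 7.13683608e+01,  7.51608958e+00,  8.53313734e+01, -2.56497401e-03,
        8.72637311e+01, -4.89372116e+00]), 'qd': array([-0.05393793, -0.10091956, -0.06171243, -0.02643546,  0.05669123,
       -0.03705445]), 'joint_efforts': array([-1.76325306e-03, -5.69360447e+01, -5.00558996e+01, -3.14322706e-04,
        1.40367297e-02,  3.76076446e-05]), 'tool_pos': array([142.4030759 , 582.60280966, 403.61383667]), 'tcp_rot': array([-1.79888993e+02, -6.93324154e-03,  1.66262200e+02]), 'ft_force': array([ 0.53380891, -0.20336741,  0.00588216]), 'wrist_torque': array([ 0.02005405,  0.0237952 , -0.0174488 ]), 'grip_force': 0.0, 'finger_gap': 85.56009621932796}
scene 532.4394327330167 281.54978023974707 214.27041887247958 [[-1.00270067e-01  5.71032992e-01 -8.14780483e-01  1.52115929e+03]
 [ 9.94951973e-01  6.08887242e-02 -7.97692535e-02  1.39608767e+02]
 [ 4.06006858e-03 -8.18665918e-01 -5.74255719e-01  8.28336026e+02]
 [ 0.00000000e+00  0.00000000e+00  0.00000000e+00  1.00000000e+00]]
top 452.56529962241035 288.05274877415644 214.42896770827744 [[-2.53128731e-02 -9.83749685e-01  1.77752118e-01  4.10495430e+02]
 [-9.99440726e-01  2.87902237e-02  1.70105273e-02  5.01341650e+01]
 [-2.18516241e-02 -1.77222120e-01 -9.83928263e-01  1.14438216e+03]
 [ 0.00000000e+00  0.00000000e+00  0.00000000e+00  1.00000000e+00]]
wrist 291.7448384563084 279.05968426651606 207.93266050293005 [[ 2.37762122e-01  9.25366556e-01  2.95238735e-01  6.76764195e+01]
 [ 9.71323147e-01 -2.26287365e-01 -7.29751577e-02  6.03285323e+02]
 [-7.19975042e-04  3.04122946e-01 -9.52632519e-01  3.72829791e+02]
 [ 0.00000000e+00  0.00000000e+00  0.00000000e+00  1.00000000e+00]]
```

View pics/top0.png

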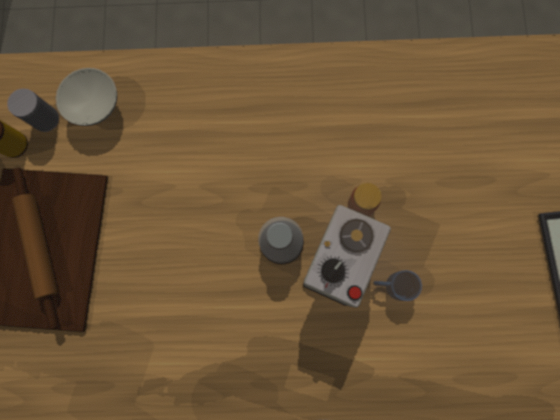

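View pics/scene0.png

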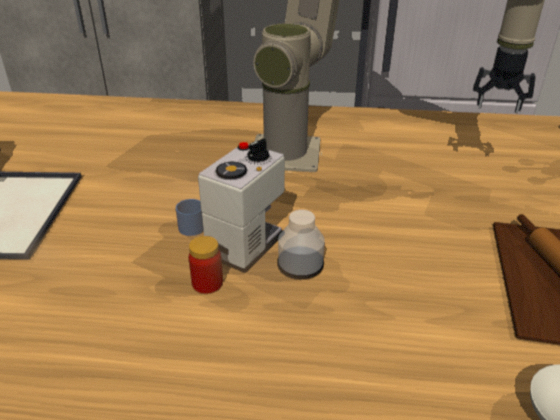

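The top view shows the grinder with its dial at about (333,270), red button (354,293), throat (357,236) and lock screw (327,243). The hopper is at (280,238), the jar at (367,197) and the mug at (404,285). The scene view agrees. I'll measure the plate from a zoomed crop.

```bash
cat > h.py <<'E'
from bench import *
import cv2, numpy as np
from scipy.spatial.transform import Rotation as R
def ray(d,u,v,z):
    E=d["extrinsics"];r=E[:3,:3]@[(u-d["cx"])/d["fx"],(v-d["cy"])/d["fy"],1];o=E[:3,3]
    return (o+r*(z-o[2])/r[2])[:2]
def proj(d,p):
    E=d["extrinsics"];c=E[:3,:3].T@(np.asarray(p,float)-E[:3,3]);return c[:2]/c[2]*[d["fx"],d["fy"]]+[d["cx"],d["cy"]]
def crop(d,name,u0,v0,w,h,k):
    cv2.imwrite(f"pics/{name}.png",cv2.resize(d["img"][v0:v0+h,u0:u0+w,::-1],None,fx=k,fy=k,interpolation=cv2.INTER_CUBIC))
def fit(A,B): # rigid 2D A(grinder)->B(world)
    A=np.array(A,float);B=np.array(B);a=A-A.mean(0);b=B-B.mean(0)
    th=np.arctan2((a[:,0]*b[:,1]-a[:,1]*b[:,0]).sum(),(a*b).sum())
    M=np.array([[np.cos(th),-np.sin(th)],[np.sin(th),np.cos(th)]]);t=B.mean(0)-M@A.mean(0)
    return th,t,M,B-(A@M.T+t)
E
python3 - <<'E'
from h import *
d=snapshot("top");crop(d,"topc",295,190,140,120,5)
im=d["img"].astype(int);m=(im[...,0]>120)&(im[...,1]<60)&(im[...,2]<60);m[:,:300]=0
v,u=np.nonzero(m);print(len(u),u.mean(),v.mean())
E
```

```text
65 354.6923076923077 292.18461538461537
```

View pics/topc.png

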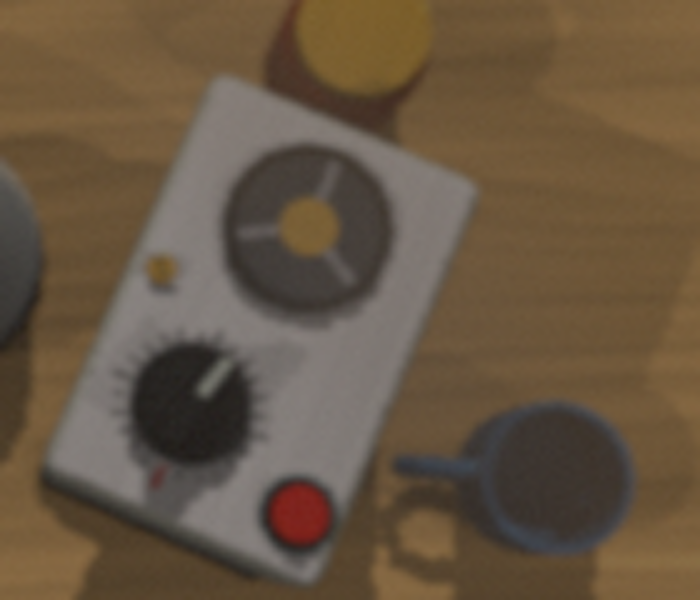

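The crop shows throat (309,228), screw (160,268), dial (192,403), button (299,513) and plate corners (218,76), (476,187), (45,468) and (312,580). The pointer line runs from (203,394) to (230,357).

```bash
python3 - <<'E'
from h import *
d=snapshot("top")
P=[((309,228),243,(42,0)),((160,266),241,(3,47)),((192,403),249,(-42,15)),((299,513),246,(-64,-41)),((218,76),235,(90,60)),((476,187),235,(90,-60)),((45,468),235,(-90,60)),((312,580),235,(-90,-60))]
w=[ray(d,295+(u+.5)/5-.5,190+(v+.5)/5-.5,z) for (u,v),z,_ in P]
th,t,M,res=fit([p[2] for p in P],w)
print(np.degrees(th),t);print(res.round(1))
dial=M@[-42,15]+t;but=M@[-64,-41]+t;print("dial",dial,"but",but)
a,b=[ray(d,295+u/5,190+v/5,277) for u,v in((203,394),(230,357))]
g=b-a;print("pointer end",b-dial,"dir",np.degrees(np.arctan2(*g[::-1])),np.degrees(np.arctan2(*(b-dial)[::-1])),"dial deg",(np.degrees(np.arctan2(*g[::-1]))-180-np.degrees(th))%360)
for n,(u,v),z in(("hop",(280,234),140),("jar",(367,196),115),("mug",(406,285),68)): print(n,ray(d,u,v,z))
E
```

```text
-25.597249984072302 [489.86397924 -50.95498579]
[[-0.6 -0.9]
 [ 0.9 -0.1]
 [ 0.  -0.5]
 [ 0.5  0.4]
 [-5.2 -1.5]
 [-2.2  4.8]
 [ 0.5 -3.5]
 [ 6.1  1.2]]
dial [458.4667791  -19.28140337] but [414.43162935 -60.28025197]
pointer end [ 14.77158631 -14.25125062] dir -38.37664960520813 -43.972883125274215 dial deg 167.2206003788642
hop [547.95974371  86.65249431]
jar [ 634.5246065  -116.27234022]
mug [ 429.28079218 -202.72872522]
```

```bash
cat > to.py <<'E'
# prints remaining move (tool axes, jog units): python3 to.py x y z yaw
from h import *; import sys
x,y,z,yaw=map(float,sys.argv[1:]);s=sense();Rt=R.from_euler("xyz",s["tcp_rot"],degrees=True)
T=R.from_euler("xyz",[180,0,yaw],degrees=True)
print("shift now-axes",(Rt.inv().apply(np.array([x,y,z])-s["tool_pos"])/100).round(3),"after-turn",(T.inv().apply(np.array([x,y,z])-s["tool_pos"])/100).round(3),"turn",((Rt.inv()*T).as_rotvec(degrees=True)/60).round(4))
print("t",s["time"].__round__(2),"pos",s["tool_pos"].round(1),"rot",s["tcp_rot"].round(2),"F",s["ft_force"].round(1),"Tq",s["wrist_torque"].round(2),"gap",round(s["finger_gap"],1),"j",s["joint_pos"].round(1))
E
python3 -m jog '0 0 -0.4 0 0 0 1;0 0 -0.4 0 0 0 1;0 0 0 0 0 0.17 1;0 0 0 0 0 0.17 1;0 0 0 0 0 0.17 1' 40
python3 -m jog '0 0 0 0 0 0.17 1;0 0 0 0 0 0.17 1;0 0 0 0 0 0.17 1;0 0 0 0 0 0.17 1;0 0 0 0 0 0.17 1'
python3 -m jog '0 0 0 0 0 0.17 1;0 0 0 0 0 0.17 1;0 0 0 0 0 0.17 1;0 0 0 0 0 0.17 1;0 0 0 0 0 0 1'
python3 to.py 414.4 -60.3 470 43
```

```text
time: 0.88
tool_pos: [142.5, 582.8, 484.6]
tcp_rot: [-180.0, 0.0, 135.3]
ft_force: [0.1, 0.0, 0.3]
finger_gap: -0.2
grip_force: 0.0
time: 1.5
tool_pos: [142.5, 582.8, 484.5]
tcp_rot: [-180.0, 0.0, 84.3]
ft_force: [0.7, -0.5, 0.3]
finger_gap: 0.1
grip_force: 0.0
time: 2.12
tool_pos: [142.5, 582.8, 484.5]
tcp_rot: [180.0, 0.0, 43.9]
ft_force: [-0.4, 0.3, -0.2]
finger_gap: -0.0
grip_force: 0.0
shift now-axes [-2.503  6.519  0.147] after-turn [-2.397  6.558  0.145] turn [0.0002 0.0003 0.0154]
t 2.12 pos [142.5 582.8 484.5] rot [1.7999e+02 2.0000e-02 4.3930e+01] F [-0.4  0.3 -0.2] Tq [-0.   -0.06  0.05] gap -0.0 j [ 71.4   6.4  78.2   0.   95.4 117.4]
```

```bash

python3 -m jog '0.1 0.54 0 0 0 0 1;0.1 0.54 0 0 0 0 1;0.1 0.54 0 0 0 0 1;-0.28 0.49 0 0 0 0 1;-0.28 0.49 0 0 0 0 1' |head -3
python3 -m jog '-0.28 0.49 0 0 0 0 1;-0.28 0.49 0 0 0 0 1;-0.28 0.49 0 0 0 0 1;-0.28 0.49 0 0 0 0 1;-0.28 0.49 0 0 0 0 1'|head -3
python3 -m jog '-0.28 0.49 0 0 0 0 1;-0.28 0.49 0 0 0 0 1;-0.28 0.49 0 0 0 0 1;0 0 0 0 0 0 1'|head -3
python3 to.py 414.4 -60.3 440 43
python3 - <<'E'
from h import *
d=snapshot("wrist");cv2.imwrite("pics/w1.png",d["img"][:,:,::-1]);s=sense()
print("dial",proj(d,[458.5,-19.3,277]),"but",proj(d,[414.4,-60.3,246]))
E
```

```text
time: 2.75
tool_pos: [304.5, 375.7, 484.4]
tcp_rot: [180.0, 0.0, 44.1]
time: 3.38
tool_pos: [372.6, 102.0, 484.9]
tcp_rot: [180.0, -0.1, 44.2]
time: 3.88
tool_pos: [414.1, -63.8, 484.3]
tcp_rot: [-180.0, 0.1, 43.8]
shift now-axes [ 0.027 -0.024  0.443] after-turn [ 0.026 -0.024  0.443] turn [-0.0001  0.001   0.0132]
t 3.88 pos [414.1 -63.8 484.3] rot [-1.7999e+02  6.0000e-02  4.3790e+01] F [ 0.1  0.8 -0.4] Tq [-0.    0.01 -0.01] gap -0.1 j [-15.8 -22.4 104.3  -0.   98.1  30.4]
dial [278.28290454 145.26657534] but [277.29042443 222.0013618 ]
```

View pics/w1.png

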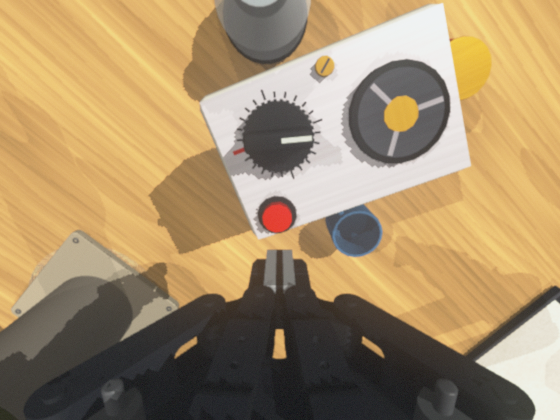

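The wrist view shows dial centre (278,137), button (276,214), throat (401,112), screw (324,67) and corners (202,99), (442,4), (470,165) and (259,239). The pointer line runs (282,140) to (312,138).

```bash
python3 - <<'E'
from h import *
d=snapshot("wrist")
im=d["img"].astype(int);m=(im[...,0]>150)&(im[...,1]<80)&(im[...,2]<80)
n,l,st,c=cv2.connectedComponentsWithStats(m.astype(np.uint8));k=1+st[1:,4].argmax();b=c[k];print("button px",b,st[k])
P=[((400,112),243,(42,0)),((324,67),241,(3,47)),((278,137),249,(-42,15)),(b,246,(-64,-41)),((202,99),235,(-90,60)),((442,4),235,(90,60)),((470,165),235,(90,-60)),((259,239),235,(-90,-60))]
w=[ray(d,*p,z) for p,z,_ in P];th,t,M,res=fit([p[2] for p in P],w)
print(np.degrees(th),t);print(res.round(1));print("dial",M@[-42,15]+t,"but",M@[-64,-41]+t,w[3])
a,q=[ray(d,*p,277) for p in((282,140),(312,138))];g=q-a
print("dial deg",(np.degrees(np.arctan2(*g[::-1]))-180-np.degrees(th))%360)
s=sense();print("tip px",proj(d,[*s["tool_pos"][:2],s["tool_pos"][2]-173]))
E
```

```text
button px [278.98835517 218.90684134] [264 204  30  30 687]
-25.711958489741516 [491.75131438 -47.0647795 ]
[[ 0.1  1.1]
 [-1.5 -0.2]
 [-0.3  0.2]
 [ 0.6 -1.3]
 [ 4.4 -5.3]
 [-6.5 -2.2]
 [-2.5  6.3]
 [ 5.6  1.5]]
dial [460.41758893 -15.32840211] but [416.3004461  -56.23900843] [416.90966256 -57.56295161]
dial deg 163.2830474725018
tip px [279.37503314 267.44522716]
```

```bash
python3 to.py 415.5 -59 424 43
```

```text
shift now-axes [ 0.025 -0.002  0.606] after-turn [ 0.025 -0.003  0.606] turn [-0.0007 -0.0001  0.0155]
t 3.98 pos [413.9 -60.9 484.6] rot [-179.96   -0.     43.93] F [ 0.1  1.3 -0.4] Tq [ 0.02  0.05 -0.01] gap -0.0 j [-15.4 -22.5 104.4   0.   98.1  30.7]
```

```bash

python3 -m jog '0.025 0 0.3 0 0 0 1;0 0 0.3 0 0 0 1;0 0 0 0 0 0 1;0 0 0 0 0 0 1'
python3 -m jog '0 0 0.03 0 0 0 1;0 0 0.02 0 0 0 1;0 0 0.02 0 0 0 1;0 0 0 0 0 0 1;0 0 0 0 0 0 1'
```

```text
time: 4.47
tool_pos: [415.9, -57.9, 426.0]
tcp_rot: [179.9, -0.0, 44.0]
ft_force: [0.2, -0.1, 0.1]
finger_gap: 0.3
grip_force: 0.0
time: 5.1
tool_pos: [415.9, -58.8, 418.1]
tcp_rot: [180.0, -0.0, 43.9]
ft_force: [1.7, 0.8, 2.0]
finger_gap: 0.3
grip_force: 1.2
```

```bash
python3 -m jog '0 0 0.02 0 0 0 1;0 0 0.02 0 0 0 1;0 0 0 0 0 0 1;0 0 0 0 0 0 1'
```

```text
time: 5.6
tool_pos: [415.9, -58.8, 414.0]
tcp_rot: [180.0, -0.0, 43.9]
ft_force: [2.1, -0.5, 4.6]
finger_gap: -0.2
grip_force: 2.4
```

```bash
python3 -m jog '0 0 0.01 0 0 0 1;0 0 0 0 0 0 1;0 0 0 0 0 0 1'; python3 -m jog '0 0 0.01 0 0 0 1;0 0 0 0 0 0 1;0 0 0 0 0 0 1'
```

```text
time: 5.98
tool_pos: [415.9, -58.8, 413.4]
tcp_rot: [179.9, -0.0, 43.9]
ft_force: [0.6, 0.5, 8.7]
finger_gap: -0.3
grip_force: 3.9
time: 6.35
tool_pos: [415.9, -58.8, 413.3]
tcp_rot: [179.9, -0.0, 43.9]
ft_force: [-1.7, 1.7, 14.1]
finger_gap: 0.1
grip_force: 6.9
```

The button hit its stop: the force jumped to 14 N with no more travel. I'll release it, rise and turn over the dial.

```bash
python3 -m jog '0 0 -0.1 0 0 0 1;0 0 -0.3 0 0 0 1;0 0 -0.37 0 0 0 1;0 0 0 0 0 0 1' | head -5
python3 -m jog '0 0 0 0 0 -0.159 -1;0 0 0 0 0 -0.159 -1;0 0 0 0 0 -0.159 -1;0 0 0 0 0 -0.159 -1;0 0 0 0 0 -0.159 -1'|head -4
python3 -m jog '0 0 0 0 0 -0.159 -1;0 0 0 0 0 -0.159 -1;0 0 0 0 0 -0.159 -1;0 0 0 0 0 -0.159 -1;0 0 0 0 0 -0.159 -1'|head -4
python3 to.py 459 -18.5 490 139.4
```

```text
time: 6.85
tool_pos: [416.0, -58.9, 491.3]
tcp_rot: [179.8, -0.1, 43.9]
ft_force: [-0.2, 0.2, -1.1]
finger_gap: 0.5
time: 7.48
tool_pos: [415.5, -58.8, 487.0]
tcp_rot: [-179.8, -0.0, 91.9]
ft_force: [-0.6, -0.4, -0.7]
time: 8.1
tool_pos: [415.5, -58.8, 487.0]
tcp_rot: [-179.9, -0.2, 139.6]
ft_force: [-0.9, 0.8, 0.0]
shift now-axes [-0.07   0.589 -0.031] after-turn [-0.068  0.589 -0.03 ] turn [-0.0016 -0.0027  0.0028]
t 8.1 pos [415.5 -58.8 487. ] rot [-1.7990e+02 -1.6000e-01  1.3957e+02] F [-0.9  0.8  0. ] Tq [ 0.    0.01 -0.03] gap 85.4 j [-15.1 -22.2 103.9  -0.   98.4 -64.6]
```

```bash
python3 -m jog '-0.03 0.3 0 0 0 0 -1;-0.04 0.29 0 0 0 0 -1;0 0 0 0 0 0 -1;0 0 0 0 0 0 -1;0 0 0 0 0 0 -1' | head -3
python3 - <<'E'
from h import *
d=snapshot("wrist");cv2.imwrite("pics/w2.png",d["img"][:,:,::-1])
print("dial",proj(d,[459,-18.5,277]),proj(d,[459,-18.5,249]),d["extrinsics"].round(3).tolist())
E
python3 to.py 459 -18.5 490 139.4
```

```text
time: 8.72
tool_pos: [459.2, -19.1, 488.4]
tcp_rot: [-180.0, -0.0, 139.2]
dial [276.1514112  237.29187924] [276.49828774 222.62153736] [[0.653, 0.721, 0.23, 401.111], [0.757, -0.623, -0.198, 34.018], [0.0, 0.303, -0.953, 457.474], [0.0, 0.0, 0.0, 1.0]]
shift now-axes [ 0.005  0.003 -0.014] after-turn [ 0.005  0.003 -0.014] turn [-0.0003 -0.0001 -0.0031]
t 8.78 pos [459.2 -19.1 488.6] rot [-179.98   -0.    139.22] F [ 0.9  0.9 -0.2] Tq [-0.01  0.03 -0.02] gap 85.2 j [ -8.8 -15.7  98.7  -0.   97.  -58. ]
```

View pics/w2.png

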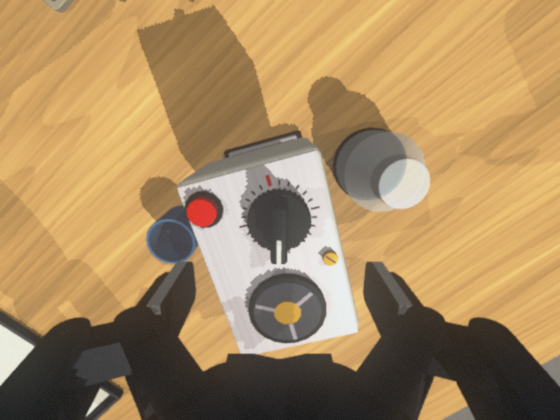

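The wrist view shows the button back up at (203,210). Skirt centre is (279,219), throat (287,307) and screw (330,257). The pointer line runs (279.5,241) to (279.5,262). The bar is nearly aligned with the tool.

```bash
python3 - <<'E'
from h import *
d=snapshot("wrist");im=d["img"].astype(int)
m=(im[...,0]>150)&(im[...,1]<80)&(im[...,2]<80)
n,l,st,c=cv2.connectedComponentsWithStats(m.astype(np.uint8));k=1+st[1:,4].argmax();b=c[k];print("button",b)
m=((im.min(2)>185)).astype(np.uint8);m[:,:270]=0;m[:,290:]=0;m[:236]=0;m[266:]=0
v,u=np.nonzero(m);print("line",len(u),u.mean(),v.min(),v.max(),np.polyfit(v,u,1))
a0,a1=np.polyfit(v,u,1);ends=[(a0*y+a1,y) for y in(v.min(),v.max())]
P=[((287,307),243,(42,0)),((330,257),240,(3,47)),((279,219),249,(-42,15)),(b,245.5,(-64,-41))]
w=[ray(d,*p,z) for p,z,_ in P];th,t,M,res=fit([p[2] for p in P],w)
print(np.degrees(th),t);print(res.round(1));D=M@[-42,15]+t;print("dial",D,"but",M@[-64,-41]+t)
a,q=[ray(d,*p,277) for p in ends];g=q-a;print("ends",a-D,q-D)
print("bar yaw",(np.degrees(np.arctan2(*g[::-1]))+180)%360,(np.degrees(np.arctan2(*(q-D)[::-1]))+180)%360)
crop(d,"w2c",200,160,150,115,5)
E
```

```text
button [201.04113924 212.13607595]
line 158 280.126582278481 241 265 [8.34538255e-02 2.58699548e+02]
-25.423531521243774 [489.86738916 -47.36005547]
[[-2.1  1.1]
 [ 0.8 -1. ]
 [-0.1  0.6]
 [ 1.4 -0.7]]
dial [458.37430047 -15.78181352] but [414.46365977 -56.91398625]
ends [ 4.05084317 -3.20416418] [ 18.66889213 -13.99397146]
bar yaw 143.56839352170522 143.14522499255378
```

View pics/w2c.png

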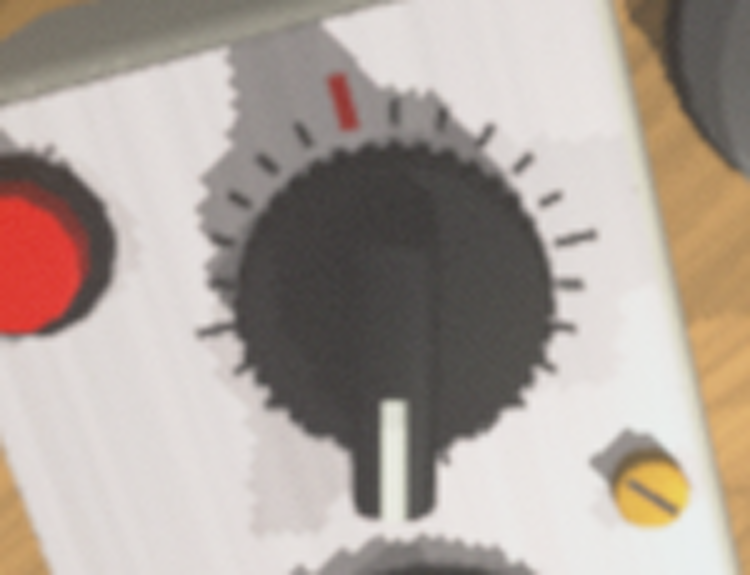

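```bash
python3 to.py 459 -17 427 139.2; 
```

```text
shift now-axes [0.015 0.014 0.617] after-turn [0.015 0.014 0.617] turn [-0.0001  0.0001  0.0003]
t 8.82 pos [459.2 -19.1 488.7] rot [-1.8000e+02  1.0000e-02  1.3922e+02] F [ 0.1  0.2 -0.6] Tq [-0.02 -0.07 -0.01] gap 85.6 j [ -8.8 -15.7  98.7  -0.   97.  -58. ]
```

```bash
python3 -m jog '0.015 0.014 0.2 0 0 0 -1;0 0 0.2 0 0 0 -1;0 0 0.217 0 0 0 -1;0 0 0 0 0 0 -1;0 0 0 0 0 0 -1'
python3 -m jog '0 0 0 0 0 0 0.5;0 0 0 0 0 0 0.5;0 0 0 0 0 0 0.5;0 0 0 0 0 0 0.5;0 0 0 0 0 0 0.5' 20
python3 - <<'E'
from h import *
d=snapshot("wrist");cv2.imwrite("pics/w3.png",d["img"][:,:,::-1])
E
```

```text
time: 9.45
tool_pos: [459.4, -16.6, 427.0]
tcp_rot: [-180.0, -0.0, 139.3]
ft_force: [-0.3, 0.3, -0.0]
finger_gap: 85.5
grip_force: 0.0
time: 10.07
tool_pos: [459.4, -16.6, 427.0]
tcp_rot: [180.0, 0.0, 139.3]
ft_force: [0.8, -0.6, 0.1]
finger_gap: 21.4
grip_force: 0.0
```

View pics/w3.png

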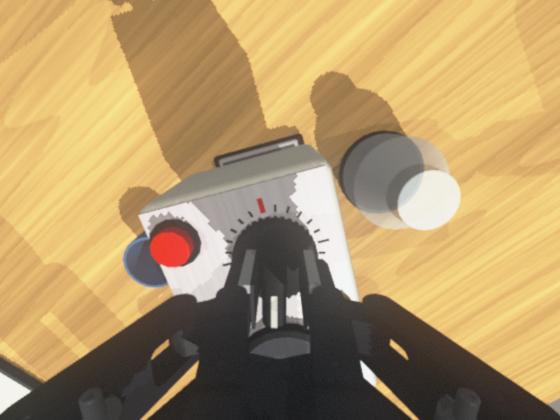

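The bar stands between the pads, with the pointer line at (273,312) and the pads at about (248) and (308). I'll close gently and read the side force.

```bash
python3 -m jog '0 0 0 0 0 0 1;0 0 0 0 0 0 1;0 0 0 0 0 0 1;0 0 0 0 0 0 1;0 0 0 0 0 0 1' 20; python3 to.py 459 -17 427 139.2
```

```text
time: 10.75
tool_pos: [458.5, -17.8, 427.1]
tcp_rot: [-179.7, -0.0, 139.2]
ft_force: [-9.8, -8.9, 4.9]
finger_gap: 11.9
grip_force: 24.5
shift now-axes [0.001 0.009 0.001] after-turn [0.001 0.009 0.001] turn [-0.0043 -0.0005 -0.0003]
t 10.75 pos [458.5 -17.8 427.1] rot [-1.7974e+02 -3.0000e-02  1.3918e+02] F [-9.8 -8.9  4.9] Tq [-1.27  1.57 -0.07] gap 11.9 j [ -8.5 -15.3 104.7  -0.2  90.8 -57.7]
```

```bash
python3 -m jog '0 -0.015 0 0 0 0 1;0 0 0 0 0 0 1;0 0 0 0 0 0 1' 60
python3 -m jog '0 0 0 0 0 0.1 1;0 0 0 0 0 0.1 1;0 0 0 0 0 0.1 1;0 0 0 0 0 0.1 1;0 0 0 0 0 0 1'; python3 to.py 458.5 -17.8 427 139.2
```

```text
time: 11.12
tool_pos: [458.1, -18.2, 427.2]
tcp_rot: [-179.9, -0.0, 139.2]
ft_force: [-5.1, -3.9, 4.5]
finger_gap: 10.6
grip_force: 61.4
time: 11.75
tool_pos: [458.4, -17.9, 427.3]
tcp_rot: [-180.0, 0.0, 115.3]
ft_force: [-2.3, -2.2, 3.9]
finger_gap: 10.4
grip_force: 61.2
shift now-axes [0.    0.001 0.003] after-turn [-0.     0.001  0.003] turn [-2.000e-04  5.000e-04 -3.986e-01]
t 11.75 pos [458.4 -17.9 427.3] rot [-1.8000e+02  3.0000e-02  1.1528e+02] F [-2.3 -2.2  3.9] Tq [-0.39  0.36 -0.06] gap 10.4 j [ -8.6 -15.4 104.8  -0.   90.6 -33.9]
```

```bash
python3 -m jog '0 0 0 0 0 0.15 1;0 0 0 0 0 0.15 1;0 0 0 0 0 0.15 1;0 0 0 0 0 0.15 1;0 0 0 0 0 0 1';  python3 to.py 458.5 -17.8 427 -25.5
python3 -m jog '0 0 0 0 0 0.15 1;0 0 0 0 0 0.15 1;0 0 0 0 0 0.15 1;0 0 0 0 0 0.15 1;0 0 0 0 0 0 1';  python3 to.py 458.5 -17.8 427 -25.5
```

```text
time: 12.38
tool_pos: [459.0, -17.8, 427.3]
tcp_rot: [179.8, -0.0, 79.4]
ft_force: [4.9, -2.6, -0.9]
finger_gap: 11.0
grip_force: 60.8
shift now-axes [-0.001 -0.005  0.003] after-turn [-0.005  0.002  0.003] turn [ 1.7000e-03 -2.3000e-03  1.7476e+00]
t 12.38 pos [459.  -17.8 427.3] rot [179.85  -0.    79.36] F [ 4.9 -2.6 -0.9] Tq [-0.42 -0.9  -0.04] gap 11.0 j [ -8.6 -15.4 104.8  -0.   90.5   2. ]
time: 13.0
tool_pos: [459.5, -18.2, 427.3]
tcp_rot: [179.8, -0.1, 43.4]
ft_force: [11.0, -4.1, -3.0]
finger_gap: 10.9
grip_force: 60.5
shift now-axes [-0.005 -0.01   0.003] after-turn [-0.011  0.001  0.003] turn [ 0.0021 -0.0044  1.1476]
t 13.0 pos [459.5 -18.2 427.3] rot [ 1.7976e+02 -1.4000e-01  4.3360e+01] F [11.  -4.1 -3. ] Tq [-0.83 -1.78 -0.09] gap 10.9 j [ -8.6 -15.4 104.7  -0.   90.4  38. ]
```

```bash
python3 -m jog '0.005 0.01 0 0 0 0.15 1;0 0 0 0 0 0.15 1;0 0 0 0 0 0.15 1;0 0 0 0 0 0.15 1;0 0 0 0 0 0 1';  python3 to.py 458.5 -17.8 427 -25.5
python3 -m jog '0 0 0 0 0 0.1 1;0 0 0 0 0 0.1 1;0 0 0 0 0 0.05 1;0 0 0 0 0 0 1;0 0 0 0 0 0 1';  python3 to.py 458.5 -17.8 427 -25.5
```

```text
time: 13.62
tool_pos: [460.2, -19.0, 427.3]
tcp_rot: [179.8, -0.2, 7.3]
ft_force: [7.3, -7.3, -1.9]
finger_gap: 10.7
grip_force: 60.7
shift now-axes [-0.016 -0.014  0.003] after-turn [-0.021 -0.003  0.003] turn [ 0.0019 -0.0034  0.5472]
t 13.62 pos [460.2 -19.  427.3] rot [ 1.7984e+02 -1.6000e-01  7.3300e+00] F [ 7.3 -7.3 -1.9] Tq [-1.35 -1.15 -0.06] gap 10.7 j [-8.700e+00 -1.520e+01  1.046e+02 -1.000e-01  9.040e+01  7.400e+01]
time: 14.25
tool_pos: [460.2, -19.3, 427.4]
tcp_rot: [179.8, -0.2, -7.6]
ft_force: [6.7, -9.6, -2.1]
finger_gap: 10.6
grip_force: 60.7
shift now-axes [-0.019 -0.012  0.003] after-turn [-0.022 -0.006  0.004] turn [ 0.002  -0.0038  0.2991]
t 14.25 pos [460.2 -19.3 427.4] rot [179.84  -0.21  -7.56] F [ 6.7 -9.6 -2.1] Tq [-1.61 -1.1  -0.07] gap 10.6 j [ -8.7 -15.2 104.6  -0.2  90.4  88.8]
```

```bash
python3 -m jog '0.008 0.01 0 0 0 0.1 1;0 0 0 0 0 0.08 1;0 0 0 0 0 0 1;0 0 0 0 0 0 1';  python3 to.py 458.5 -17.8 427 -25.5|tail -1
python3 -m jog '0 0 0 0 0 0.03 1;0 0 0 0 0 0.03 1;0 0 0 0 0 0 1;0 0 0 0 0 0 1';  python3 to.py 458.5 -17.8 427 -25.5|tail -1
```

```text
time: 14.75
tool_pos: [460.5, -19.9, 427.3]
tcp_rot: [179.9, -0.1, -18.3]
ft_force: [2.9, -6.5, 1.6]
finger_gap: 10.9
grip_force: 61.1
t 14.75 pos [460.5 -19.9 427.3] rot [ 1.7992e+02 -1.2000e-01 -1.8330e+01] F [ 2.9 -6.5  1.6] Tq [-1.1  -0.33 -0.  ] gap 10.9 j [-8.800e+00 -1.510e+01  1.045e+02 -1.000e-01  9.050e+01  9.950e+01]
time: 15.25
tool_pos: [460.4, -19.9, 427.3]
tcp_rot: [179.9, -0.1, -21.9]
ft_force: [2.1, -6.4, 0.1]
finger_gap: 11.0
grip_force: 61.1
t 15.25 pos [460.4 -19.9 427.3] rot [ 1.7992e+02 -1.3000e-01 -2.1930e+01] F [ 2.1 -6.4  0.1] Tq [-1.15 -0.35 -0.08] gap 11.0 j [-8.800e+00 -1.510e+01  1.045e+02 -1.000e-01  9.050e+01  1.031e+02]
```

```bash
for i in 1; do python3 -m jog '0 0 0 0 0 0.02 1;0 0 0 0 0 0.02 1;0 0 0 0 0 0 1;0 0 0 0 0 0 1' >/dev/null;  python3 to.py 458.5 -17.8 427 -25.5|tail -1
python3 -m jog '0 0 0 0 0 0.02 1;0 0 0 0 0 0 1;0 0 0 0 0 0 1' >/dev/null;  python3 to.py 458.5 -17.8 427 -25.5|tail -1
python3 -m jog '0 0 0 0 0 0.02 1;0 0 0 0 0 0 1;0 0 0 0 0 0 1' >/dev/null;  python3 to.py 458.5 -17.8 427 -25.5|tail -1; done
```

```text
t 15.75 pos [460.4 -20.  427.3] rot [ 1.7992e+02 -1.3000e-01 -2.4330e+01] F [ 2.6 -6.5  0.5] Tq [-1.26 -0.32 -0.1 ] gap 10.9 j [-8.800e+00 -1.510e+01  1.045e+02 -1.000e-01  9.050e+01  1.055e+02]
t 16.12 pos [460.4 -20.  427.3] rot [ 1.7992e+02 -1.3000e-01 -2.5530e+01] F [ 3.4 -6.8  0.5] Tq [-1.27 -0.28 -0.1 ] gap 10.8 j [-8.800e+00 -1.510e+01  1.045e+02 -1.000e-01  9.050e+01  1.067e+02]
t 16.5 pos [460.4 -20.  427.3] rot [ 1.7991e+02 -1.3000e-01 -2.6680e+01] F [ 2.4 -7.9  1.6] Tq [-1.29 -0.28  0.66] gap 10.6 j [-8.800e+00 -1.510e+01  1.045e+02 -1.000e-01  9.050e+01  1.079e+02]
```

```bash
python3 -m jog '0 0 0 0 0 0.02 1;0 0 0 0 0 0 1;0 0 0 0 0 0 1' >/dev/null;  python3 to.py 458.5 -17.8 427 -25.5|tail -1
```

```text
t 16.88 pos [460.4 -19.9 427.3] rot [ 1.7991e+02 -1.3000e-01 -2.7840e+01] F [ 2.5 -7.3  1.1] Tq [-1.25 -0.21  1.19] gap 10.9 j [-8.800e+00 -1.510e+01  1.045e+02 -1.000e-01  9.050e+01  1.090e+02]
```

The stop is found at tool yaw ≈ -25.4°: torque rises linearly beyond it, and it matches the grinder yaw. Now back off to about 64.6°.

```bash
python3 -m jog '0 0 0 0 0 -0.05 1;0 0 0 0 0 -0.15 1;0 0 0 0 0 -0.15 1;0 0 0 0 0 0 1' >/dev/null;  python3 to.py 458.5 -17.8 427 64.6
python3 -m jog '0 0 0 0 0 -0.15 1;0 0 0 0 0 -0.15 1;0 0 0 0 0 -0.15 1;0 0 0 0 0 -0.15 1;0 0 0 0 0 0 1' >/dev/null;  python3 to.py 458.5 -17.8 427 64.6
```

```text
shift now-axes [-0.022 -0.016  0.003] after-turn [ 0.008 -0.026  0.003] turn [ 2.2000e-03 -1.0000e-03 -1.1895e+00]
t 17.38 pos [460.5 -19.7 427.3] rot [ 1.7994e+02 -1.2000e-01 -6.7700e+00] F [ 2.6 -4.5 -0.3] Tq [-0.88 -0.49  0.13] gap 10.7 j [-8.800e+00 -1.510e+01  1.045e+02 -1.000e-01  9.050e+01  8.800e+01]
shift now-axes [-0.011 -0.02   0.003] after-turn [ 0.002 -0.023  0.003] turn [ 0.0007 -0.0012 -0.5931]
t 18.0 pos [460.4 -19.  427.3] rot [ 1.7998e+02 -8.0000e-02  2.9010e+01] F [3.2 0.8 1.4] Tq [ 0.07 -0.55  0.11] gap 10.6 j [ -8.8 -15.1 104.5   0.   90.5  52.2]
```

```bash
python3 -m jog '0 0 0 0 0 -0.15 1;0 0 0 0 0 -0.15 1;0 0 0 0 0 -0.15 1;0 0 0 0 0 -0.1 1;0 0 0 0 0 -0.04 1' >/dev/null; python3 -m jog '0 0 0 0 0 0 1;0 0 0 0 0 0 1;0 0 0 0 0 0 1' >/dev/null;  python3 to.py 458.5 -17.8 427 64.6
python3 - <<'E'
from h import *
d=snapshot("wrist");a=d["img"][100:400,90:470,::-1];cv2.imwrite("pics/w4.png",cv2.resize(a,None,fx=2,fy=2,interpolation=cv2.INTER_CUBIC))
E
```

```text
shift now-axes [-0.    -0.017  0.003] after-turn [-0.    -0.017  0.003] turn [-0.0008 -0.0014 -0.0071]
t 19.0 pos [460.  -18.5 427.3] rot [-1.7995e+02 -8.0000e-02  6.4180e+01] F [-2.7  6.   4.9] Tq [0.75 0.16 0.12] gap 10.5 j [-8.700e+00 -1.510e+01  1.045e+02  1.000e-01  9.060e+01  1.710e+01]
```

View pics/w4.png

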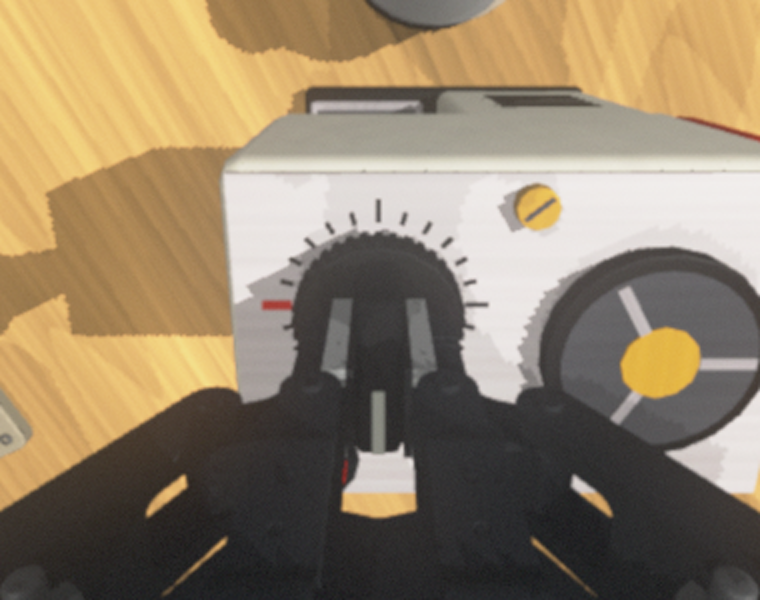

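The view shows the bar held upright in the image (pointer line x≈378). That is square to the plate edge and a quarter turn anticlockwise from the red mark at (276,305). I'll trim by 0.4° and settle.

```bash
python3 -m jog '0 0 0 0 0 -0.007 1;0 0 0 0 0 0 1;0 0 0 0 0 0 1;0 0 0 0 0 0 1;0 0 0 0 0 0 1' >/dev/null; python3 to.py 460 -18.5 427 64.6 && python3 -c "
from bench import *
print(hand_in())"
```

```text
shift now-axes [ 0.    -0.     0.003] after-turn [ 0.    -0.     0.003] turn [-0.0009 -0.0014 -0.0001]
t 19.68 pos [460.  -18.5 427.3] rot [-1.7995e+02 -8.0000e-02  6.4590e+01] F [-1.   5.   4.9] Tq [ 0.84  0.17 -0.02] gap 10.8 j [-8.700e+00 -1.510e+01  1.045e+02  1.000e-01  9.060e+01  1.670e+01]
the job is handed in; nothing more can be done
None
```

I pressed the pulse button down once and it came back up, turned the dial clockwise to its stop and backed it off about 90° by the tool's yaw reading, handing in with the gripper still holding the thumb-bar; the hopper, jar and mug were not touched.

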